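# Level the inspection camera and counter-hold its lock bolt

## Task

Lift the drooping inspection-camera arm (the red knob is its handle) until the arm is level, and let go of it. Then reach into the narrow gap behind the bracket, grasp the brass T-shaped head of the lock bolt, bring it upright and hold it there from turning against the pull of the nut runner: finish while still gripping it, with the camera arm still level. Leave the other things on the bench where they are.

Things in the scene. Friction and masses are not known exactly. Their poses are not given: they have to be found in the camera images.
- station: Camera station, one unit fixed to the bench; place and yaw vary. Origin: on the bench under the middle of the bracket's front face. x points from the nut runner through the bracket into the gap, y to the side where the camera arm sticks out, z up. Base plate 290 x 150 x 15 mm (x -190 to 100). Bolt and camera arm share one axis: along x at y = 0, z = 125 mm.
- bracket_top (a point): Middle of the top edge of the upright steel bracket plate (station axes), 147 mm above the bench. Plate: station x 0 to 8 mm, y -45 to 45 mm. Behind it a 52 mm wide gap, open above and at both y ends, then a lower orange wall of the same width, x 60 to 68 mm, top at z = 120 mm.
- runner_top (a point): Top of the black nut runner lying in front of the bracket on the bolt axis (station x -26 to -222 mm), 40 mm in diameter, its top 145 mm above the bench, on an orange stand. Fixed.
- red_knob (a point): Grip point of the red knob: round bar, 18 mm diameter, 52 mm long, along station x, in front of the camera arm. Point on its axis, 28 mm from the arm's face, 24 mm from its free end, 140 mm from the pivot axis (+y when level), 40 mm in front of the bracket's front face. Axes turn with the arm. Black camera 43 x 50 x 50 mm behind the arm, top 20 mm above the knob's axis. Free below and beside.
- camera_arm (a joint): Tilt of the camera arm about the station's x axis, rad: 0 = level, negative = camera end hangs low, positive = raised; range -0.5 to 0.4. A stiff friction hinge: it stays where it is left and takes about 5 to 7 N up at the knob to lift.
- head_center (a point): Centre of the brass T-head, a block 14 mm along the bolt axis, 12 mm wide (the two long flat sides to grip) and 36 mm tall when upright: on the bolt axis, 34 mm behind the bracket's front face (26 mm behind its rear face, mid-gap), 22 mm below the bracket's top, 125 mm above the bench. Axes as the head's: x along the bolt axis, y across the 12 mm width, z along its 36 mm length.
- lock_bolt (a joint): Turn of the bolt about the station's x axis, rad: 0 = T-head upright; the nut runner drags it with a light steady torque of about 0.08 N m to +0.26 (its stop), the top leaning towards the station's -y. It springs back there whenever it is let go; jaws closed squarely on its flat sides from above turn it upright.
- cleaner: White bottle, 56 mm in diameter, 150 mm tall, on the bench; origin under its centre. To be left alone.
- chip_tray: White tray with dark chips, 160 x 120 x 16 mm; origin under its centre. To be left alone.
- spare_bolt: Spare T-head bolt lying on the bench, 70 mm long; origin on the bench near its head. To be left alone.
- driver: Screwdriver lying on the bench. To be left alone.
- spanner: Spanner lying on the bench. To be left alone.
- nut_dish: Blue dish of brass nuts, 80 mm in diameter, 22 mm tall; origin under its centre. To be left alone.
- tweezers: Dark tweezers, 130 mm long, lying on the bench; origin under the middle. To be left alone.

How it is judged:
By the outcome, as a careful person would: the job done as asked, in the order asked, and still so for the second after the job is handed in, while the arm keeps its last pose, push and grip.
It also fails if it takes over 38 s, if anything falls off the work surface, if the arm or the gripper's body presses on something with over 40 N, if the wrist force passes 120 N, or if a joint passes its speed limit or range.

## Robot

A 6-joint arm with a two-finger parallel gripper is mounted at the origin on the work surface. World frame = base frame: x ahead of the robot, y to its left, z up, the work surface at z = 0. Lengths are in m, angles in degrees, forces in N, time in s.
With the tool pointing down it reaches from about 0.3 to 1 m from the base axis. Payload 5.1 kg.
Tool frame: the origin (TCP) lies at the very end of the fingers, on their centre line; the grasp point (between the pads) lies behind it (hold_point_z is the z of the grasp point in the tool frame, in m); z points along the fingers, y is the line along which they close (so a half turn about z gives the same grasp; the last joint's range is limited). The gripper opens to 95 mm and grips with 3 to 60 N. Pads are 20 mm wide; open, the fingers measure 119 mm over their backs; the gripper's body (75 mm by 180 mm) begins 59 mm behind the grasp point.
Start: joints at [-72.972, 7.093, 94.555, -0, 78.352, -4.733], TCP at [0.241, -0.604, 0.215] pointing down, gripper open.
Joint ranges: [-149.61, 149.61], [-58.7, 133.49], [1.44, 155.28], [-77.14, 257.14], [18.33, 153.61], [-166.67, 166.67]. Speed limits (degrees/s): [147.25, 147.25, 180, 180, 180, 180].

## Interface

Orientations are given as a 3x3 rotation matrix whose columns are the frame's x, y, z axes.
In Python, from bench import * gives the robot as it stands.
- The arm moves only by the tool arm_command, never from a script. Its argument "plan" is text: rows parted by semicolons, each of 4 numbers parted by spaces: the shift along the tool's x, y, z as a fraction of full scale, then the turn about the tool's z as a fraction of full scale. A call has 1 to 5 rows; each row shifts and turns the commanded pose from where the row before left it, along the tool's axes as they then stand; what a row does not reach is not made up. Full scale, the value 1, is 3 cm for a shift and 0.12 rad for a turn. A row lasts 1/8 s, in which the tool goes at most 62.5 mm and 10.7 degrees, less where a joint would pass 70% of its speed; a pose out of reach is approached as far as the arm can. A call with a number of a shift or a turn outside -1 to 1 is refused whole. A call with a gripper value outside its range is refused whole. "grip" is the gripper's target within -1 to 1 (fully open at 1, half-way at 0, shut at -1), set as the call begins (left out, the last holds). The fingers move at their own pace and stop on an object; "force" is the grip in N (left out, the last holds). Time passes only in rows, so rows that do not move let the fingers close. It gives the time, the measured TCP pose, the force, the opening and the grip force at its end, in the units of the state.
- state(): the state, without advancing time (a new reading comes with each control period).
- capture(name): name is "scene" or "top" or "wrist"; returns (picture, depth): 384x512x3 uint8, red, green, blue; 384x512 float32, m along the optical axis (not along the pixel's ray), 0 where there is no reading.
- camera_info(name): a dict with "fx", "fy", "cx", "cy" (pixels), "D" ([k1, k2, p1, p2, k3] as OpenCV has them; the pictures are not rectified), "R" (3x3) and "t" (3): a world point X has camera coordinates R X + t. Camera axes: x right, y down, z forward; pixel columns grow to the right and rows downward; lengths in m; the calibration is good to about 2 mm. A picture is of the moment at which its call begins: read the wrist's pose just before it. camera_info takes no time and is no camera call; for the wrist camera it gives the pose at the moment of the call.
- sign_off(): hands the job in; it is judged then, once.
The state is a dict: "time_s": time; "joint_pos": joint angles; "joint_vel": joint speeds; "joint_efforts": joint torques, N m; "eef_pos": TCP position; "orientation": TCP orientation; "force": force on the tool from outside, world axes, zero at the start; "wrist_torque": the same for the moment, N m; "finger_gap": opening from 0.0 (shut) to 1.0 (fully open); "gripper_force": force on a finger pad.
Only numpy, scipy, OpenCV 4.12 (cv2) and the standard library are available. Lean on these libraries where they do the work, as an engineer would, in place of code of your own. Each camera call takes 0.05 s, during which the arm holds its last target. There are 200 camera calls.

## Working session

There is one attempt and no reset: what is moved stays moved. The work goes in short steps, Python scripts to look and compute and a tool call to move; the robot and the scene stay as the last step left them, time stands still between calls to the robot, and variables do not carry over. Pictures are saved under pics/ and viewed, at most 10 in all, crops included, and the job is handed in when it is done.

Besides the shell and the picture viewer there is one more tool, called after "Request:" by a JSON object that holds its "op" and its "data", one argument or row to a line. arm_command: Moves the arm, as the interface text tells. Its arguments: {"type":"object","properties":{"plan":{"type":"string"},"grip":{"type":"number"},"force":{"type":"number"}},"required":["plan"]}

```bash
mkdir -p pics
python3 - <<'E'
from bench import *
import cv2,numpy as np
s=state();print({k:np.round(v,3).tolist() if not isinstance(v,dict) else v for k,v in s.items()})
print([k for k in dir() if 'hold' in k.lower()])
for n in("scene","top"):
    p,d=capture(n);cv2.imwrite(f"pics/{n}.png",p[:,:,::-1]);np.savez(f"{n}.npz",p=p,d=d);c=camera_info(n);print(n,{k:np.round(v,3).tolist() for k,v in c.items()})
E
ls
```

```text
{'time_s': 0.0, 'joint_pos': [-72.972, 7.131, 94.636, 0.0, 78.354, -4.732], 'joint_vel': [0.026, 0.035, 0.009, 0.035, -0.04, -0.054], 'joint_efforts': [0.001, -41.761, -35.993, 0.078, 0.049, -0.0], 'eef_pos': [0.241, -0.603, 0.213], 'orientation': [[0.929, 0.371, -0.001], [0.371, -0.929, 0.002], [0.0, -0.002, -1.0]], 'force': [-0.138, 0.706, 0.367], 'wrist_torque': [0.03, -0.018, -0.031], 'gripper_force': 0.0, 'finger_gap': 1.0}
['hold_point_z']
scene {'fx': 353.534, 'fy': 353.534, 'cx': 257.852, 'cy': 199.665, 'D': [0.023, 0.0, 0.0, 0.0, 0.0], 'R': [[-0.031, 1.0, 0.004], [0.789, 0.027, -0.614], [-0.613, -0.016, -0.79]], 't': [0.039, -0.377, 1.34]}
top {'fx': 363.436, 'fy': 363.436, 'cx': 247.207, 'cy': 194.928, 'D': [-0.104, 0.0, 0.0, 0.0, 0.0], 'R': [[0.025, -0.999, 0.023], [-0.996, -0.027, -0.087], [0.088, -0.02, -0.996]], 't': [-0.039, 0.554, 1.128]}
pics
scene.npz
top.npz
```

View pics/scene.png

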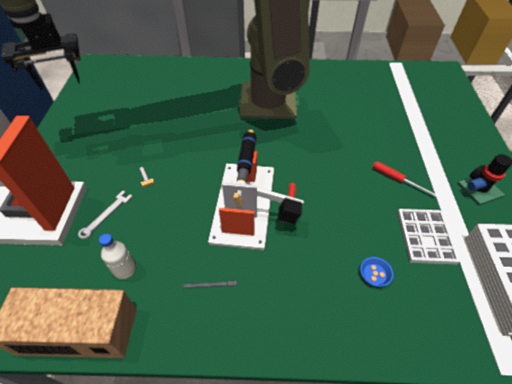

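View pics/top.png

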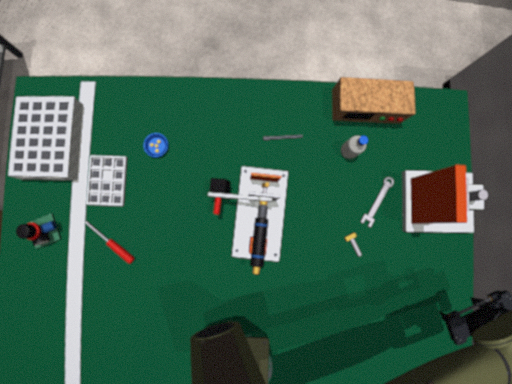

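The scene view shows the station mid-bench: bracket at about (240,195), knob at (292,190), camera at (290,210). In the top view the base plate spans about (235-288, 167-260) and the knob is at (218,205), so station x points away from the robot and y to its left.

```bash
cat > h.py <<'E'
import cv2,numpy as np
def cam(c): return np.array([[c['fx'],0,c['cx']],[0,c['fy'],c['cy']],[0,0,1.]]),np.array(c['D'],float),np.array(c['R']),np.array(c['t'])
def ray(c,uv):
    K,D,R,t=cam(c);q=cv2.undistortPoints(np.array(uv,float).reshape(-1,1,2),K,D)[:,0]
    return -R.T@t,np.c_[q,np.ones(len(q))]@R
def onz(c,uv,z):
    o,d=ray(c,uv);return o+d*((z-o[2])/d[:,2])[:,None]
def depthpts(c,uv,dep):
    o,d=ray(c,uv);return o+d*np.array(dep)[:,None]
def proj(c,X):
    K,D,R,t=cam(c);return cv2.projectPoints(np.array(X,float).reshape(-1,3),cv2.Rodrigues(R)[0],t,K,D)[0][:,0]
E
python3 - <<'E'
from bench import *
from h import *
print("hold",hold_point_z)
for n,(u0,u1,v0,v1),(ku0,ku1,kv0,kv1) in(("top",(225,300,155,270),(208,226,190,220)),("scene",(205,280,155,252),(284,300,180,200))):
    z=np.load(n+".npz");p=z['p'];d=z['d'];c=camera_info(n)
    hsv=cv2.cvtColor(p,cv2.COLOR_RGB2HSV)
    m=np.zeros(d.shape,np.uint8);m[v0:v1,u0:u1]=((hsv[...,1]<50)&(hsv[...,2]>150))[v0:v1,u0:u1]
    v,u=np.nonzero(m);P=onz(c,np.c_[u,v],.015);Q=depthpts(c,np.c_[u,v],d[v,u])
    k=np.abs(Q[:,2]-.015)<.012;P=P[k]
    r=cv2.minAreaRect(P[:,:2].astype(np.float32));print(n,'plate',len(P),r,np.round(cv2.boxPoints(r),3).tolist())
    m[:]=0;m[kv0:kv1,ku0:ku1]=((hsv[...,1]>130)&((hsv[...,0]<8)|(hsv[...,0]>172))&(hsv[...,2]>70))[kv0:kv1,ku0:ku1]
    v,u=np.nonzero(m);Q=depthpts(c,np.c_[u,v],d[v,u]);print('knob',len(u),u.min(),u.max(),v.min(),v.max(),'med',np.round(np.median(Q,0),3),'range',np.round(np.percentile(Q,[5,95],axis=0),3).tolist())
    # plate points above: all points near bracket height
    v,u=np.mgrid[v0:v1,u0:u1].reshape(2,-1);Q=depthpts(c,np.c_[u,v],d[v,u]);s=hsv[v,u,1]
    k=(np.abs(Q[:,2]-.147)<.006)&(s<90);print('z147',k.sum(),np.round(Q[k],3).tolist()[:25])
E
```

```text
hold -0.0188
top plate 2793 ((0.49852806329727173, -0.06627026945352554), (0.15046067535877228, 0.2914266586303711), 85.18072509765625) [[0.34700000286102295, -0.1289999932050705], [0.6370000243186951, -0.15299999713897705], [0.6499999761581421, -0.004000000189989805], [0.36000001430511475, 0.020999999716877937]]
knob 103 214 221 198 214 med [0.516 0.066 0.091] range [[0.493, 0.058, -0.001], [0.537, 0.075, 0.094]]
z147 337 [[0.583, -0.072, 0.142], [0.555, -0.026, 0.148], [0.556, -0.029, 0.144], [0.555, -0.032, 0.148], [0.553, -0.027, 0.145], [0.553, -0.029, 0.146], [0.553, -0.032, 0.143], [0.553, -0.035, 0.144], [0.553, -0.038, 0.146], [0.553, -0.041, 0.143], [0.553, -0.044, 0.146], [0.553, -0.046, 0.149], [0.553, -0.049, 0.145], [0.553, -0.052, 0.148], [0.553, -0.055, 0.143], [0.553, -0.058, 0.145], [0.55, -0.027, 0.145], [0.55, -0.03, 0.145], [0.55, -0.032, 0.143], [0.55, -0.035, 0.146], [0.55, -0.038, 0.149], [0.55, -0.041, 0.146], [0.55, -0.044, 0.148], [0.55, -0.047, 0.146], [0.55, -0.049, 0.144]]
scene plate 1953 ((0.4998658299446106, -0.06613435596227646), (0.15134215354919434
[... 223 characters left out ...]
nob 79 289 295 183 196 med [0.513 0.068 0.093] range [[0.493, 0.06, 0.088], [0.534, 0.074, 0.096]]
z147 234 [[0.438, -0.072, 0.143], [0.44, -0.069, 0.144], [0.44, -0.066, 0.144], [0.441, -0.063, 0.145], [0.44, -0.061, 0.145], [0.439, -0.058, 0.144], [0.437, -0.056, 0.142], [0.437, -0.05, 0.142], [0.442, -0.074, 0.143], [0.442, -0.072, 0.142], [0.444, -0.069, 0.145], [0.444, -0.066, 0.145], [0.444, -0.063, 0.144], [0.445, -0.061, 0.146], [0.442, -0.055, 0.144], [0.442, -0.053, 0.144], [0.44, -0.05, 0.141], [0.449, -0.068, 0.146], [0.449, -0.066, 0.146], [0.449, -0.063, 0.146], [0.448, -0.06, 0.145], [0.446, -0.058, 0.143], [0.448, -0.055, 0.146], [0.449, -0.077, 0.142], [0.45, -0.074, 0.143]]
```

Measured: station origin is about (0.544, -0.070) with yaw -4.7°. The knob is at about (0.515, 0.067, 0.085), which puts the tilt near -0.29 rad and agrees with the given sizes. I'll move now.

Request:
{"op": "arm_command", "data": {
  "plan": "0.2 -1 0 0.77; 0.2 -1 0 0.77; 0.2 -1 0 0.77; 0.3 -1 0 0.77; 0.3 -1 0 0.77",
  "grip": 1
}}

```text
time_s: 0.72
eef_pos: [0.2471, -0.4504, 0.2141]
orientation: [[0.996, -0.086, -0.0], [-0.086, -0.996, 0.001], [-0.0, -0.001, -1.0]]
force: [0.6, -0.2, -0.3]
finger_gap: 1.001
gripper_force: 0.0
```

Request:
{"op": "arm_command", "data": {
  "plan": "0.7 -1 0 0;0.7 -1 0 0;0.7 -1 0 0;0.7 -1 0 0;0.7 -1 0 0"
}}

```text
time_s: 1.35
eef_pos: [0.3647, -0.3096, 0.2142]
orientation: [[0.997, -0.082, -0.0], [-0.082, -0.997, 0.0], [-0.0, -0.0, -1.0]]
force: [0.2, 0.6, -0.3]
finger_gap: 0.999
gripper_force: 0.0
```

Request:
{"op": "arm_command", "data": {
  "plan": "0.7 -1 0 0;0.7 -1 0 0;0.7 -1 0 0;0.7 -1 0 0;0.7 -1 0 0"
}}

```text
time_s: 1.98
eef_pos: [0.4816, -0.1687, 0.2142]
orientation: [[0.997, -0.082, -0.001], [-0.082, -0.997, 0.0], [-0.001, -0.0, -1.0]]
force: [0.0, -0.2, -0.0]
finger_gap: 0.996
gripper_force: 0.0
```

Request:
{"op": "arm_command", "data": {
  "plan": "0.04 -0.99 0 0;0.04 -0.99 0 0;0.04 -0.99 0 0;0.04 -0.99 0 0;0.04 -0.99 0 0"
}}

```text
time_s: 2.6
eef_pos: [0.4991, -0.0214, 0.2141]
orientation: [[0.997, -0.082, -0.001], [-0.082, -0.997, 0.0], [-0.001, -0.0, -1.0]]
force: [0.8, 0.4, -0.0]
finger_gap: 0.998
gripper_force: 0.0
```

Request:
{"op": "arm_command", "data": {
  "plan": "0.04 -0.99 0 0;0.04 -0.99 0 0;0.04 -0.99 0 0;0 0 0 0"
}}

```text
time_s: 3.1
eef_pos: [0.51, 0.0673, 0.2141]
orientation: [[0.997, -0.079, -0.001], [-0.079, -0.997, -0.0], [-0.001, 0.0, -1.0]]
force: [-0.0, 0.8, 0.5]
finger_gap: 1.002
gripper_force: 0.0
```

Run:
```python
from bench import *
from h import *
s=state();c=camera_info("wrist");p,d=capture("wrist");np.savez("w1.npz",p=p,d=d);cv2.imwrite("pics/w1.png",p[:,:,::-1])
print(np.round(s['eef_pos'],4));print(np.round(c['R'],2).tolist(),-np.array(c['R']).T@c['t'])
hsv=cv2.cvtColor(p,cv2.COLOR_RGB2HSV)
m=(hsv[...,1]>130)&((hsv[...,0]<8)|(hsv[...,0]>172))&(hsv[...,2]>70)
v,u=np.nonzero(m);Q=depthpts(c,np.c_[u,v],d[v,u]);k=(Q[:,2]>.06)&(Q[:,2]<.12)&(Q[:,1]>.04)&(Q[:,1]<.1);Q=Q[k]
print(k.sum(),np.round(np.percentile(Q,[2,50,98],axis=0),4));print(cv2.minAreaRect(Q[:,:2].astype(np.float32)))
```

```text
[0.51   0.0673 0.2141]
[[-0.08, -1.0, 0.0], [-0.97, 0.08, 0.24], [-0.24, 0.02, -0.97]] [0.57724547 0.06178553 0.38404069]
922 [[0.491  0.0587 0.0884]
 [0.5157 0.0674 0.0925]
 [0.5385 0.076  0.0947]]
((0.5145678520202637, 0.06722432374954224), (0.015996277332305908, 0.04972265660762787), 85.0560302734375)
```

View pics/w1.png

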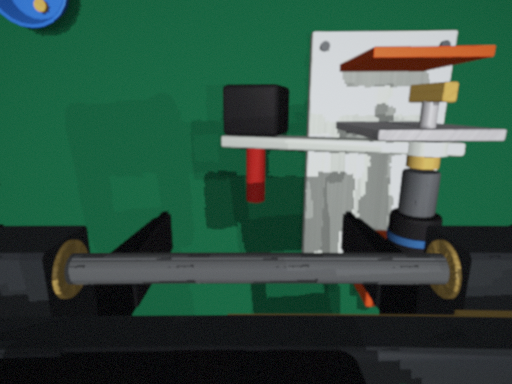

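The wrist view shows the knob at (257,175) between the open jaws, and the T-head at (433,93) in the gap. The knob's line is at world y 0.067 with its axis at z 0.0855, so I'll go down and grip.

Request:
{"op": "arm_command", "data": {
  "plan": "0 0 1 0;0 0 1 0;0 0 1 0;0 0 1 0;0 0 0.75 0"
}}

```text
time_s: 3.78
eef_pos: [0.5094, 0.0648, 0.0705]
orientation: [[0.997, -0.083, -0.002], [-0.083, -0.997, -0.0], [-0.002, 0.001, -1.0]]
force: [0.1, -0.9, 1.0]
finger_gap: 0.999
gripper_force: 0.0
```

Request:
{"op": "arm_command", "data": {
  "plan": "0 0 0 0;0 0 0 0;0 0 0 0;0 0 0 0;0 0 0 0",
  "grip": -1,
  "force": 30
}}

```text
time_s: 4.4
eef_pos: [0.5106, 0.0661, 0.0727]
orientation: [[0.997, -0.082, 0.001], [-0.082, -0.997, -0.0], [0.001, -0.0, -1.0]]
force: [1.1, -0.9, -0.5]
finger_gap: 0.531
gripper_force: 0.0
```

Request:
{"op": "arm_command", "data": {
  "plan": "0 0 0 0;0 0 0 0;0 0 0 0;0 0 0 0;0 0 0 0"
}}

```text
time_s: 5.03
eef_pos: [0.5104, 0.0683, 0.0721]
orientation: [[0.997, -0.083, 0.001], [-0.083, -0.997, 0.005], [0.0, -0.005, -1.0]]
force: [0.5, 8.6, -1.2]
finger_gap: 0.181
gripper_force: 30.0
```

Request:
{"op": "arm_command", "data": {
  "plan": "0 -0.12 -0.33 0;0 -0.06 -0.33 0;0 -0.04 -0.33 0;0 -0.01 -0.33 0;0 0 0 0"
}}

```text
time_s: 5.65
eef_pos: [0.5108, 0.0741, 0.1115]
orientation: [[0.997, -0.083, 0.0], [-0.083, -0.997, 0.003], [-0.0, -0.003, -1.0]]
force: [1.4, 4.7, -1.7]
finger_gap: 0.18
gripper_force: 30.0
```

Request:
{"op": "arm_command", "data": {
  "plan": "0 0 0 0;0 0 0 0"
}}

```text
time_s: 5.9
eef_pos: [0.5108, 0.0741, 0.1115]
orientation: [[0.997, -0.083, -0.0], [-0.083, -0.997, 0.003], [-0.0, -0.003, -1.0]]
force: [1.1, 5.0, -1.9]
finger_gap: 0.182
gripper_force: 30.0
```

```bash
cat > arm.py <<'E'
from bench import *
from h import *
import sys
ey=np.array([.0825,.9966]);ex=np.array([.9966,-.0825]);o0=np.array([.544,-.0699])
for n in("scene","wrist"):
    c=camera_info(n);p,d=capture(n);cv2.imwrite(f"pics/{n}_{sys.argv[1]}.png",p[:,:,::-1]);np.savez(f"{n}_{sys.argv[1]}.npz",p=p,d=d)
    v,u=np.nonzero(d>0);Q=depthpts(c,np.c_[u,v],d[v,u])
    S=np.c_[(Q[:,:2]-o0)@ex,(Q[:,:2]-o0)@ey,Q[:,2]]
    hsv=cv2.cvtColor(p,cv2.COLOR_RGB2HSV)[v,u]
    # camera top (black)
    k=(S[:,0]>.003)&(S[:,0]<.045)&(S[:,1]>.115)&(S[:,1]<.165)&(S[:,2]>.09)&(S[:,2]<.17)&(hsv[:,2]<70)
    print(n,'cam top',k.sum(),np.round(np.percentile(S[k],[10,50,90],axis=0),4).tolist())
    k=(S[:,0]>-.012)&(S[:,0]<.002)&(S[:,1]>.05)&(S[:,1]<.155)&(S[:,2]>.08)&(S[:,2]<.16)&(hsv[:,2]>110)&(hsv[:,1]<60)
    A=S[k]
    if k.sum()>20:
        A=A[A[:,2]>np.percentile(A[:,2],0)];print('arm',k.sum(),np.polyfit(A[:,1],A[:,2],1),[ (round(y,3),round(float(np.percentile(A[abs(A[:,1]-y)<.006,2],80)),4)) for y in np.arange(.055,.155,.01) if (abs(A[:,1]-y)<.006).sum()>3])
E
python3 arm.py a; python3 -c "
from bench import *;s=state();print(s['eef_pos'],s['force'],s['finger_gap'])"
```

```text
scene cam top 448 [[0.0115, 0.1201, 0.1057], [0.0384, 0.1394, 0.1404], [0.0411, 0.1588, 0.1436]]
arm 225 [0.08549072 0.12207879] [(np.float64(0.055), 0.136), (np.float64(0.065), 0.1352), (np.float64(0.075), 0.1356), (np.float64(0.085), 0.1358), (np.float64(0.095), 0.1357), (np.float64(0.105), 0.1353), (np.float64(0.115), 0.1358), (np.float64(0.125), 0.1383), (np.float64(0.135), 0.1416), (np.float64(0.145), 0.1417)]
wrist cam top 4943 [[0.005, 0.1188, 0.1405], [0.0124, 0.1401, 0.1419], [0.0373, 0.1619, 0.1429]]
arm 4054 [-0.00646424  0.13497863] [(np.float64(0.055), 0.1363), (np.float64(0.065), 0.1361), (np.float64(0.075), 0.1359), (np.float64(0.085), 0.1357), (np.float64(0.095), 0.1355), (np.float64(0.105), 0.1354), (np.float64(0.115), 0.1352), (np.float64(0.125), 0.1349), (np.float64(0.135), 0.1347), (np.float64(0.145), 0.1345)]
[0.51083111 0.07408678 0.11153926] [ 1.0957743   5.93411483 -1.40813227] 0.1790241602526521
```

The profile of the arm's top slopes about -0.02 rad, and the camera's top is 3 mm below its level height. I'll lift about 3 mm more.

Request:
{"op": "arm_command", "data": {
  "plan": "0 0 -0.05 0;0 0 -0.05 0;0 0 0 0;0 0 0 0"
}}

```text
time_s: 6.5
eef_pos: [0.5108, 0.0741, 0.1136]
orientation: [[0.997, -0.083, 0.0], [-0.083, -0.997, 0.003], [-0.0, -0.003, -1.0]]
force: [4.2, 6.6, -6.2]
finger_gap: 0.181
gripper_force: 30.0
```

```bash
python3 arm.py b
```

```text
scene cam top 453 [[0.0109, 0.1203, 0.1071], [0.0383, 0.1395, 0.1422], [0.0412, 0.1589, 0.1453]]
arm 230 [0.09442842 0.12236333] [(np.float64(0.055), 0.1366), (np.float64(0.065), 0.1368), (np.float64(0.075), 0.1362), (np.float64(0.085), 0.1366), (np.float64(0.095), 0.1362), (np.float64(0.105), 0.1365), (np.float64(0.115), 0.1377), (np.float64(0.125), 0.1439), (np.float64(0.135), 0.1406), (np.float64(0.145), 0.1397)]
wrist cam top 4747 [[0.005, 0.1186, 0.1424], [0.0122, 0.1375, 0.1438], [0.0375, 0.162, 0.1448]]
arm 4150 [0.01799085 0.13347975] [(np.float64(0.055), 0.137), (np.float64(0.065), 0.1369), (np.float64(0.075), 0.137), (np.float64(0.085), 0.1369), (np.float64(0.095), 0.1367), (np.float64(0.105), 0.1367), (np.float64(0.115), 0.1367), (np.float64(0.125), 0.1366), (np.float64(0.135), 0.1365), (np.float64(0.145), 0.1365)]
```

Request:
{"op": "arm_command", "data": {
  "plan": "0 0 -0.04 0;0 0 0 0;0 0 0 0"
}}

```text
time_s: 6.98
eef_pos: [0.5108, 0.0741, 0.1148]
orientation: [[0.997, -0.082, 0.0], [-0.082, -0.997, 0.003], [0.0, -0.003, -1.0]]
force: [4.0, 6.3, -7.2]
finger_gap: 0.183
gripper_force: 30.0
```

Request:
{"op": "arm_command", "data": {
  "plan": "0 0 0 0;0 0 0 0;0 0 0 0;0 0 0 0;0 0 0 0",
  "grip": 1
}}

```text
time_s: 7.6
eef_pos: [0.5109, 0.0728, 0.1161]
orientation: [[0.997, -0.082, 0.0], [-0.082, -0.997, -0.0], [0.0, 0.0, -1.0]]
force: [0.8, 0.5, -0.6]
finger_gap: 0.653
gripper_force: 0.0
```

```bash
python3 arm.py c
```

```text
scene cam top 455 [[0.0111, 0.12, 0.108], [0.0383, 0.1392, 0.1433], [0.0413, 0.1586, 0.1466]]
arm 233 [0.10906377 0.12155415] [(np.float64(0.055), 0.1367), (np.float64(0.065), 0.1368), (np.float64(0.075), 0.1371), (np.float64(0.085), 0.1364), (np.float64(0.095), 0.1365), (np.float64(0.105), 0.1375), (np.float64(0.115), 0.1379), (np.float64(0.125), 0.1436), (np.float64(0.135), 0.1462), (np.float64(0.145), 0.1448)]
wrist cam top 4675 [[0.005, 0.1185, 0.1433], [0.0123, 0.1368, 0.1448], [0.0375, 0.1619, 0.1458]]
arm 3965 [0.01788533 0.13448313] [(np.float64(0.055), 0.1375), (np.float64(0.065), 0.1374), (np.float64(0.075), 0.1375), (np.float64(0.085), 0.1374), (np.float64(0.095), 0.1375), (np.float64(0.105), 0.1375), (np.float64(0.115), 0.1375), (np.float64(0.125), 0.1376), (np.float64(0.135), 0.1375), (np.float64(0.145), 0.1376)]
```

The arm is level to within about 0.002 rad and the jaws are open. I'll rise and go over to the head.

Request:
{"op": "arm_command", "data": {
  "plan": "0 0 -0.9 0;0 0 -0.9 0;0 0 -0.9 0;0 0 -1 0"
}}

```text
time_s: 8.2
eef_pos: [0.5106, 0.0729, 0.2276]
orientation: [[0.997, -0.082, -0.001], [-0.082, -0.997, -0.0], [-0.001, 0.0, -1.0]]
force: [0.3, -0.2, 0.4]
finger_gap: 0.998
gripper_force: 0.0
```

Request:
{"op": "arm_command", "data": {
  "plan": "0.4 0.9 0 0;0.5 0.9 0 0;0.5 0.95 0 0;0.5 0.95 0 0;0.5 0.95 0 0"
}}

```text
time_s: 8.82
eef_pos: [0.5715, -0.073, 0.2269]
orientation: [[0.997, -0.082, -0.0], [-0.082, -0.997, 0.0], [-0.0, 0.0, -1.0]]
force: [-0.3, 1.1, 0.0]
finger_gap: 1.004
gripper_force: 0.0
```

Request:
{"op": "arm_command", "data": {
  "plan": "0.2 0 0 0;0 0 0 0;0 0 0 0"
}}

```text
time_s: 9.2
eef_pos: [0.5769, -0.0715, 0.2269]
orientation: [[0.997, -0.081, -0.0], [-0.081, -0.997, 0.0], [-0.0, -0.0, -1.0]]
force: [0.6, 0.3, -0.2]
finger_gap: 1.003
gripper_force: 0.0
```

```bash
python3 arm.py d
cat > head.py <<'E'
from bench import *
from h import *
ey=np.array([.0825,.9966]);ex=np.array([.9966,-.0825]);o0=np.array([.544,-.0699])
c=camera_info("wrist");z=np.load("wrist_d.npz");p,d=z['p'],z['d'];s=state();print(np.round(s['eef_pos'],4))
hsv=cv2.cvtColor(p,cv2.COLOR_RGB2HSV);v,u=np.nonzero(d>0);Q=depthpts(c,np.c_[u,v],d[v,u]);h=hsv[v,u]
S=np.c_[(Q[:,:2]-o0)@ex,(Q[:,:2]-o0)@ey,Q[:,2]]
k=(h[:,0]>14)&(h[:,0]<32)&(h[:,1]>90)&(h[:,2]>60)&(S[:,0]>.015)&(S[:,0]<.052)&(abs(S[:,1])<.03)&(S[:,2]>.1)&(S[:,2]<.15)
print('brass',k.sum(),np.round(np.percentile(S[k],[2,50,98],axis=0),4).tolist())
T=S[k];zt=T[:,2]
for a in np.arange(.1,.15,.005):
    q=T[(zt>a)&(zt<a+.005)]
    if len(q)>5:print(round(a,3),len(q),np.round(np.r_[q.min(0)[:2],q.max(0)[:2]],4))
k=(abs(S[:,2]-.147)<.004)&(S[:,0]>-.01)&(S[:,0]<.02)&(abs(S[:,1])<.06);print('bracket',np.round(np.percentile(S[k],[1,50,99],axis=0),4).tolist())
k=(abs(S[:,2]-.120)<.004)&(S[:,0]>.05)&(S[:,0]<.08)&(abs(S[:,1])<.06);print('wall',k.sum(),np.round(np.percentile(S[k],[1,50,99],axis=0),4).tolist() if k.sum() else 0)
E
python3 head.py
```

```text
scene cam top 445 [[0.0116, 0.1205, 0.1089], [0.0386, 0.1395, 0.143], [0.0412, 0.1587, 0.1464]]
arm 223 [0.09304697 0.12342627] [(np.float64(0.055), 0.1372), (np.float64(0.065), 0.1371), (np.float64(0.075), 0.1374), (np.float64(0.085), 0.1379), (np.float64(0.095), 0.1374), (np.float64(0.105), 0.1368), (np.float64(0.115), 0.1383), (np.float64(0.125), 0.1448), (np.float64(0.135), 0.1438), (np.float64(0.145), 0.1408)]
wrist cam top 3960 [[0.0078, 0.1156, 0.1147], [0.025, 0.1325, 0.1443], [0.0396, 0.1563, 0.1456]]
arm 806 [0.0272811  0.13215683] [(np.float64(0.055), 0.1371), (np.float64(0.065), 0.1373), (np.float64(0.075), 0.1369), (np.float64(0.105), 0.1364), (np.float64(0.115), 0.1372), (np.float64(0.125), 0.1427), (np.float64(0.135), 0.138), (np.float64(0.145), 0.1377)]
[ 0.5769 -0.0716  0.227 ]
brass 406 [[0.026, -0.009, 0.1158], [0.0338, -0.0008, 0.141], [0.0389, 0.0089, 0.1441]]
0.115 28 [ 0.0267 -0.      0.039   0.009 ]
0.12 34 [ 0.0266 -0.0026  0.0391  0.0079]
0.125 37 [ 0.0266 -0.0034  0.0389  0.0061]
0.13 27 [ 0.0271 -0.0042  0.039   0.0051]
0.135 49 [ 0.0274 -0.0091  0.039   0.0034]
0.14 225 [ 0.0254 -0.0091  0.0388  0.0025]
bracket [[-0.0069, -0.0436, 0.1432], [0.0027, -0.0, 0.1467], [0.0063, 0.0439, 0.1484]]
wall 1038 [[0.0579, -0.0436, 0.1179], [0.0622, 0.0, 0.1198], [0.0659, 0.044, 0.1216]]
```

View pics/wrist_d.png

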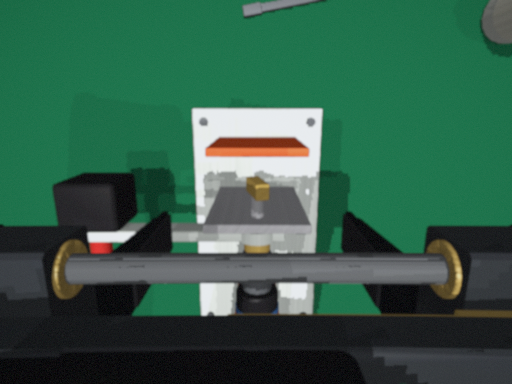

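The wrist view shows the head at (258,188) leaning towards -y, between the bracket and the orange wall, with the jaws straddling it. The head's centre is at station (0.0324, 0), so I'll correct 1 mm and go down.

Request:
{"op": "arm_command", "data": {
  "plan": "-0.02 0.03 0.5 0;0 0 0.9 0;0 0 0.9 0;0 0 0.9 0;0 0 0.8 0",
  "grip": 1
}}

```text
time_s: 9.93
eef_pos: [0.5754, -0.0729, 0.1046]
orientation: [[0.997, -0.082, -0.002], [-0.082, -0.997, 0.0], [-0.002, -0.0, -1.0]]
force: [1.1, 0.3, -0.1]
finger_gap: 1.002
gripper_force: 0.0
```

Request:
{"op": "arm_command", "data": {
  "plan": "0 0 0 0;0 0 0 0;0 0 0 0;0 0 0 0;0 0 0 0",
  "grip": -1,
  "force": 40
}}

```text
time_s: 10.55
eef_pos: [0.5768, -0.0734, 0.1076]
orientation: [[0.997, -0.082, 0.001], [-0.082, -0.997, -0.0], [0.001, 0.0, -1.0]]
force: [0.9, -0.3, -0.3]
finger_gap: 0.534
gripper_force: 0.0
```

Request:
{"op": "arm_command", "data": {
  "plan": "0 0 0 0;0 0 0 0;0 0 0 0;0 0 0 0;0 0 0 0"
}}

```text
time_s: 11.18
eef_pos: [0.5762, -0.0718, 0.106]
orientation: [[0.997, -0.082, -0.001], [-0.082, -0.997, 0.003], [-0.001, -0.003, -1.0]]
force: [2.0, 4.8, -3.7]
finger_gap: 0.127
gripper_force: 40.0
```

Request:
{"op": "arm_command", "data": {
  "plan": "0 0 0 0;0 0 0 0;0 0 0 0;0 0 0 0"
}}

```text
time_s: 11.68
eef_pos: [0.5762, -0.0718, 0.106]
orientation: [[0.997, -0.082, -0.001], [-0.082, -0.997, 0.003], [-0.001, -0.003, -1.0]]
force: [2.1, 5.2, -2.5]
finger_gap: 0.125
gripper_force: 40.0
```

```bash
python3 arm.py e
python3 - <<'E'
import numpy as np,cv2
from bench import *
s=state();print(s['eef_pos'],s['wrist_torque'])
a=cv2.imread('pics/scene_e.png')[150:250,190:320];b=cv2.imread('pics/wrist_e.png')
cv2.imwrite('pics/e.png',np.hstack([cv2.resize(a,(390,300),interpolation=cv2.INTER_CUBIC),cv2.resize(b,(400,300))]))
E
```

```text
scene cam top 444 [[0.0112, 0.1205, 0.108], [0.0382, 0.1394, 0.1429], [0.041, 0.1586, 0.1462]]
arm 134 [0.15886614 0.1154064 ] [(np.float64(0.055), 0.1362), (np.float64(0.085), 0.1369), (np.float64(0.095), 0.1372), (np.float64(0.105), 0.1373), (np.float64(0.115), 0.1382), (np.float64(0.125), 0.1448), (np.float64(0.135), 0.1447), (np.float64(0.145), 0.1435)]
wrist cam top 2209 [[0.0096, 0.1152, 0.1013], [0.0346, 0.116, 0.1147], [0.0395, 0.1284, 0.1296]]
[ 0.5762417  -0.07180004  0.10597152] [ 0.95176616 -0.30772959 -0.03939273]
```

View pics/e.png

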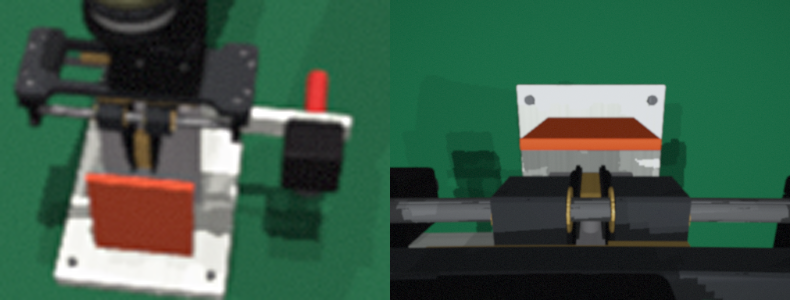

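The head is held between the jaws at (145,145) in the left crop. The opening is 11.9 mm, so both flats are seated and the head is upright. The camera arm is unchanged and level, so I'm handing in.

```bash
python3 -c "
from bench import *
print(sign_off())"
```

```text
the job is handed in; nothing more can be done
None
```

The camera arm is lifted level (within about 0.002 rad as measured after letting go) and released, the brass T-head is held upright at 40 N, and the job was handed in at about 12 s; no verdict came back.

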